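# Set out the top-heavy reference standards

### The arm

A 7-joint arm with a two-finger parallel gripper is mounted at the origin on a cart in front of the work surface, level with it; the furniture and walls round the work are solid. World frame = base frame: x ahead of the robot, y to its left, z up, the work surface at z = 0. Lengths are in m, angles in rad, forces in N, time in s.
With the tool pointing down it reaches from about 0.425 to 0.95 m from the base axis. Payload 4.7 kg.
Tool frame: the origin (TCP) lies on the centre line of the jaws, within the pads' length; the fingertips stand robot.nose_length ahead of it and the grasp point (between the pads) lies 8 mm behind it (robot.nose_length is the distance from the TCP to the fingertips, in m); z points along the fingers, y is the line along which they close (so a half turn about z gives the same grasp; the last joint's range is limited). The gripper opens to 85 mm and grips with 20 to 120 N. Pads are 22 mm wide; open, the fingers measure 114 mm over their backs; the gripper's body (76 mm by 85 mm) begins 54 mm behind the grasp point. The pads swing forward as they close: fully open they stand 13 mm farther back than shut.
Start: joints at [1.224, 0.469, -0.049, 1.532, 0.024, 1.141, -0.082], TCP at [0.211, -0.641, 0.242] pointing down, gripper open.
Joint ranges: [-2.59, 2.59], [-0.33, 1.99], [-1.39, 1.29], [0.1, 2.45], [-1.04, 4.18], [0.21, 1.99], [-2.66, 2.66]. Speed limits (rad/s): [2.57, 2.57, 3.14, 3.14, 3.14, 3.14, 3.14].

### API

Orientations are given as [roll, pitch, yaw] about the fixed x, y, z axes, in that order (R = Rz(yaw) Ry(pitch) Rx(roll)).
In Python, from plant import robot gives the robot as it stands. Calls block until the motion is done:
- robot.goto(position, orientation): joint-space move of the TCP to a pose.
- robot.move_straight(position, vel=0.15, attitude=None, contact_N=None): straight line of the TCP; attitude=None keeps the orientation; vel is the mean speed in m/s. With contact_N (N) it stops when the force on the tool has changed by that much, and returns True; else False.
- robot.move_joints(angles): joint-space move.
- robot.grip(opening, strength=None): opening from 0.0 (shut) to 1.0 (fully open); strength is the grip in N (None keeps the last); returns when the fingers have stopped.
- robot.sleep(seconds).
- robot.inverse_kinematics(position, orientation): joint angles nearest the present ones, or None.
- robot.sense(): the state.
- robot.grab_frame(name): name is "scene" or "top" or "wrist"; returns a dict with "image" (400x640x3 uint8, red, green, blue), "range_z" (400x640 float32, m along the optical axis (not along the pixel's ray), 0 where there is no reading), "fx", "fy", "cx", "cy" (pixels), "R" (3x3) and "t" (3): a world point X has camera coordinates R X + t. Camera axes: x right, y down, z forward; pixel columns grow to the right and rows downward; lengths in m; the calibration is good to about 2 mm. A picture is of the moment at which its call begins.
A pose or a line that the arm cannot do raises robot.IKError and nothing moves.
- robot.close_job(): hands the job in; it is judged then, once.
The state is a dict: "t": time; "joint_pos": joint angles; "joint_velocities": joint speeds; "effort": joint torques, N m; "tcp_pos": TCP position; "tcp_rot": TCP orientation; "wrist_force": force on the tool from outside, world axes, zero at the start; "torque": the same for the moment, N m; "opening": opening from 0.0 (shut) to 1.0 (fully open); "gripper_force": force on a finger pad.
Only numpy, scipy, OpenCV 4.12 (cv2) and the standard library are available. Lean on these libraries where they do the work, as an engineer would, in place of code of your own. Each camera call takes 0.05 s, during which the arm holds its last target. There are 200 camera calls.

### The job

Clear whatever pens lie on the case's hatch onto the bench, flip up the ring pull lying in the hatch and swing the hatch up and back by it until it stands open. Then take every reference standard out of the case and stand each upright on a plinth of the pedestal, one to a plinth in any order, centred; they are top-heavy, so let go slowly and see that each stays still. When all are standing, shut the hatch again and fold the ring down flush, with no standard ever tipped over and the timer and the bottle beside the case left alone.

Things in the scene. Friction and masses are not known exactly. Their poses are not given: they have to be found in the camera images.
- standard1_mid (a point): One of two or three alike steel standards (one may be absent), top-heavy, 92 mm tall, 0.17 to 0.34 kg: drum head 38 mm across, 56 to 92 mm above the underside, neck 13 mm thick, square foot 24 x 24 x 6 mm. Tips over beyond about 9 degrees. Starts upright in a pocket of the case. This point: on its axis half-way up, 46 mm above the underside, 28 mm below mid-head; own z up.
- standard2_mid (a point): One of two or three alike steel standards (one may be absent), top-heavy, 92 mm tall, 0.17 to 0.34 kg: drum head 38 mm across, 56 to 92 mm above the underside, neck 13 mm thick, square foot 24 x 24 x 6 mm. Tips over beyond about 9 degrees. Starts upright in a pocket of the case. This point: on its axis half-way up, 46 mm above the underside, 28 mm below mid-head; own z up.
- standard3_mid (a point): One of two or three alike steel standards (one may be absent), top-heavy, 92 mm tall, 0.17 to 0.34 kg: drum head 38 mm across, 56 to 92 mm above the underside, neck 13 mm thick, square foot 24 x 24 x 6 mm. Tips over beyond about 9 degrees. Starts upright in a pocket of the case. This point: on its axis half-way up, 46 mm above the underside, 28 mm below mid-head; own z up.
- marker_black_mid (a point): The black marker pen (one of the two pens may be absent), 135 mm long along its own y, about 12 mm thick in x and 11 mm high; it starts lying across the hatch. This point is its centre, half-way up (5.5 mm).
- marker_blue_mid (a point): The blue marker pen (one of the two pens may be absent), 135 mm long along its own y, about 12 mm thick in x and 11 mm high; it starts lying across the hatch. This point is its centre, half-way up (5.5 mm).
- case_top (a point): Centre of the top face of the case, a white box 160 (x) x 172 (y) x 128 mm high fixed on the bench, its front (own -x) to the robot; z up. The opening under the hatch is 139 x 151 mm (x, y), centred. Inside, the standards' undersides are 8 mm above the bench, their feet in square pockets 28 mm wide, 20 mm deep, in a row along its y, 46 mm apart, 15 mm in front of its centre.
- hatch (a joint): Angle of the hatch, rad: 0 shut (flush), grows as its front edge rises, 1.57 upright, 1.9 at its stop, leaning back. A stiff hinge holds it at any angle (about 0.3 N m of friction; 4 to 6 N at the ring lift it). An aluminium plate 136 (x) x 148 mm, hinged along its far edge; a recess open to its front edge, 92 (x) x 64 mm, 21 mm deep, holds the ring pull.
- hatch_hinge (a point): Middle of the hatch's hinge line, at the height of its top face: at the far edge, 68 mm behind the case's centre (+x of the case), turning about the case's y. Axes turn with the hatch.
- ring (a joint): Angle of the ring pull in the hatch, rad: 0 folded down flush in the recess, 1.57 at right angles to the hatch, 3.14 pointing straight out past the hatch's front edge, 3.7 at its stop. Light friction (0.02 N m) keeps it where it is left.
- ring_pivot (a point): Middle of the ring's pivot line, parallel to the hinge: 122 mm in front of the hatch's hinge line and 5.5 mm below the hatch's top face (moves with the hatch).
- ring_bar (a point): Middle of the ring's grip bar, a round steel bar 8 mm thick, 50 mm long along the case's y, 44 mm from the ring's pivot, joined to it by 8 mm side arms. Folded, it lies behind the pivot (towards the hinge), its top 1.5 mm below the hatch's top face, 30 mm free on both sides and 12 mm below, for fingers to pinch it; it swings up and towards the robot.
- plinth1 (a point): Centre of the top face of the left plinth (seen from the robot) of the fixed grey pedestal before the case: base 70 x 200 x 20 mm with three alike square plinths 34 x 34 mm, 30 mm high, 62 mm apart along its y; their tops are 50 mm above the bench. x and y run along the pedestal's sides.
- plinth2 (a point): Centre of the top face of the middle plinth (seen from the robot) of the fixed grey pedestal before the case: base 70 x 200 x 20 mm with three alike square plinths 34 x 34 mm, 30 mm high, 62 mm apart along its y; their tops are 50 mm above the bench. x and y run along the pedestal's sides.
- plinth3 (a point): Centre of the top face of the right plinth (seen from the robot) of the fixed grey pedestal before the case: base 70 x 200 x 20 mm with three alike square plinths 34 x 34 mm, 30 mm high, 62 mm apart along its y; their tops are 50 mm above the bench. x and y run along the pedestal's sides.
- lab_timer_mid (a point): Bystander: a white timer, 62 x 68 x 19 mm, lying on the bench; its centre. Leave it alone.
- bottle_100_mid (a point): Bystander: a clear bottle, 54 mm across, 100 mm high; its centre. Leave it alone.

How it is judged:
On the way, in this order (a step that is already met when the one before it is completed fails the run):
1. the pens lie on the bench, let go, and the hatch is still shut (height (world z) of each of marker_black_mid, marker_blue_mid below 0.025 m and linear speed of each of marker_black, marker_blue below 0.03 m/s and contact force between each of marker_black, marker_blue and the fingers below 0.05 N and value of joint hatch below 0.1 rad), for 0.2 s.
2. the ring pull is flipped up while the hatch is still down (value of joint ring above 0.8 rad and value of joint hatch below 0.3 rad), for 0.05 s.
3. the hatch stands open (value of joint hatch above 1.4 rad), for 0.2 s.
4. every standard stands upright and still on a plinth, let go, with the hatch still open ((horizontal distance between standard1_mid and plinth1 below 0.01 m or horizontal distance between standard1_mid and plinth2 below 0.01 m or horizontal distance between standard1_mid and plinth3 below 0.01 m) and height (world z) of standard1_mid between 0.092 and 0.1 m and angle between each of standard1_mid, standard2_mid, standard3_mid's own z axis and vertical below 0.05 rad and linear speed of each of standard1, standard2, standard3 below 0.02 m/s and angular speed of each of standard1, standard2, standard3 below 0.2 rad/s and contact force between each of standard1, standard2, standard3 and the fingers below 0.05 N and (horizontal distance between standard2_mid and plinth1 below 0.01 m or horizontal distance between standard2_mid and plinth2 below 0.01 m or horizontal distance between standard2_mid and plinth3 below 0.01 m) and height (world z) of standard2_mid between 0.092 and 0.1 m and (horizontal distance between standard3_mid and plinth1 below 0.01 m or horizontal distance between standard3_mid and plinth2 below 0.01 m or horizontal distance between standard3_mid and plinth3 below 0.01 m) and height (world z) of standard3_mid between 0.092 and 0.1 m and value of joint hatch above 1 rad), for 0.8 s.
At the end, for the whole second after the job is handed in: Every standard present stands upright (within 3 degrees), still and let go on a plinth, its axis within 10 mm of the plinth's centre; the pens lie on the bench (centre below 25 mm); the hatch is shut (within 0.04 rad) and the ring folded down (within 0.2 rad) ((horizontal distance between standard1_mid and plinth1 below 0.01 m or horizontal distance between standard1_mid and plinth2 below 0.01 m or horizontal distance between standard1_mid and plinth3 below 0.01 m) and height (world z) of standard1_mid between 0.092 and 0.1 m and angle between each of standard1_mid, standard2_mid, standard3_mid's own z axis and vertical below 0.05 rad and linear speed of each of standard1, standard2, standard3 below 0.02 m/s and angular speed of each of standard1, standard2, standard3 below 0.2 rad/s and contact force between each of standard1, standard2, standard3, marker_black, marker_blue and the fingers below 0.05 N and (horizontal distance between standard2_mid and plinth1 below 0.01 m or horizontal distance between standard2_mid and plinth2 below 0.01 m or horizontal distance between standard2_mid and plinth3 below 0.01 m) and height (world z) of standard2_mid between 0.092 and 0.1 m and (horizontal distance between standard3_mid and plinth1 below 0.01 m or horizontal distance between standard3_mid and plinth2 below 0.01 m or horizontal distance between standard3_mid and plinth3 below 0.01 m) and height (world z) of standard3_mid between 0.092 and 0.1 m and height (world z) of each of marker_black_mid, marker_blue_mid below 0.025 m and linear speed of each of marker_black, marker_blue below 0.03 m/s and value of joint hatch below 0.04 rad and value of joint ring below 0.2 rad); the robot touches nothing.
It fails at once if a standard is tipped over (leans more than 0.6 rad) (angle between any of standard1_mid, standard2_mid, standard3_mid's own z axis and vertical above 0.6 rad).
It fails at once if the timer or the bottle is moved by more than 30 mm (distance of any of lab_timer_mid, bottle_100_mid from where it was at the start of the episode above 0.03 m).
Of standard1, standard2, standard3 only 2 to 3 are there at a start; the rules pass over those that are not, and their reading is None.
Of marker_black, marker_blue only 1 to 2 are there at a start; the rules pass over those that are not, and their reading is None.
At some moment in a run one of marker_black, marker_blue may be knocked a few centimetres aside while the robot is not near it.
It also fails if it takes over 210 s, if anything falls off the work surface, if the arm or the gripper's body presses on something with over 40 N, if the wrist force passes 120 N, or if a joint passes its speed limit or range.

## Working session

There is one attempt and no reset: what is moved stays moved. The work goes in short steps, each a Python script; the robot and the scene stay as the last script left them, time stands still between calls to the robot, and variables do not carry over. Pictures are saved under pics/ and viewed, at most 14 in all, crops included, and the job is handed in when it is done.

```bash
ls; mkdir -p pics; cat > h.py <<'E'
import numpy as np, cv2
from plant import robot
def snap(name, fn=None):
    f=robot.grab_frame(name)
    np.savez(f'/tmp/{fn or name}.npz',**f)
    if fn: cv2.imwrite(f'pics/{fn}.png',f['image'][:,:,::-1])
    return f
def load(fn): return dict(np.load(f'/tmp/{fn}.npz'))
def cast(f,u,v,z):
    d=f['R'].T@np.array([(u-f['cx'])/f['fx'],(v-f['cy'])/f['fy'],1.]); c=-f['R'].T@f['t']
    return c+d*(z-c[2])/d[2]
def cloud(f):
    v,u=np.mgrid[0:400,0:640]; z=f['range_z']
    P=np.stack([(u-f['cx'])/f['fx']*z,(v-f['cy'])/f['fy']*z,z],-1)-f['t']
    return P@f['R']   # R^T (p-t)
def proj(f,X):
    p=f['R']@np.array(X)+f['t']; return f['fx']*p[0]/p[2]+f['cx'],f['fy']*p[1]/p[2]+f['cy']
E
python3 - <<'E'
from h import *
for n in('scene','top'):
    f=snap(n,n+'0'); print(n,-f['R'].T@f['t'],f['fx'])
s=robot.sense(); print(robot.nose_length,s['tcp_pos'],s['tcp_rot'],s['opening'],s['t'])
E
```

```text
pics
scene [0.01773499 0.35099906 0.52878151] 379.1225381288114
top [ 0.39976941 -0.16538825  1.06897375] 405.24541333394234
0.011 [ 0.21075752 -0.6407237   0.2413564 ] [-3.13984109e+00  5.93552659e-05  3.17816011e-01] 1.0012405870724517 0.1
```

View pics/top0.png

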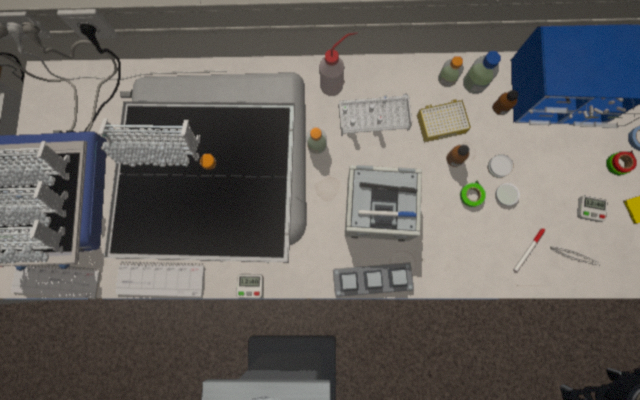

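View pics/scene0.png

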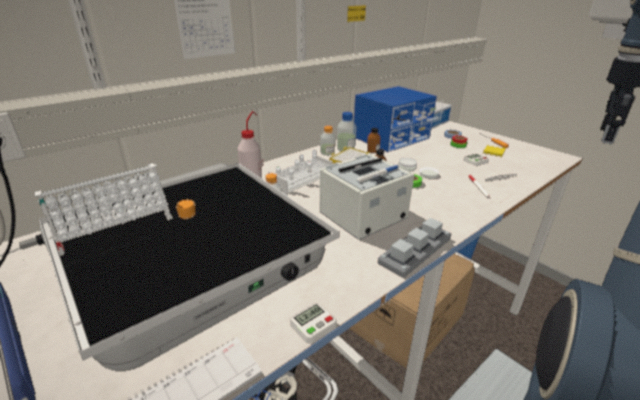

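The top view shows the case at about (384,202), with a black pen at (390,186) and a blue pen at (388,213). The pedestal is at (373,280). Next I'll enlarge that area and measure it.

```bash
python3 - <<'E'
from h import *
f=load('top0'); P=cloud(f)
im=f['image'][150:305,320:440][:,:,::-1]
cv2.imwrite('pics/crop0.png',cv2.resize(im,None,fx=4.5,fy=3.8,interpolation=cv2.INTER_CUBIC) if 0 else cv2.resize(im,(464,600),interpolation=cv2.INTER_CUBIC))
print(P[100,250],P[250,330],P[202,357])
sub=np.zeros((400,640),bool); sub[150:305,325:440]=1
def rect(m,n):
    c=max(cv2.findContours(m.astype(np.uint8),0,1)[0],key=cv2.contourArea)
    pts=P[m]; r=cv2.minAreaRect(pts[:,:2].astype(np.float32)); print(n,m.sum(),r,np.median(pts[:,2]))
z=P[:,:,2]
m=sub&(z>.115)&(z<.150); rect(m,'case')
sub2=np.zeros_like(sub);sub2[255:305,325:420]=1
m=sub2&(z>.04)&(z<.06)
n,l,st,c=cv2.connectedComponentsWithStats(m.astype(np.uint8))
for i in range(1,n):
    if st[i,4]>30: rect(l==i,'pl')
rect(sub2&(z>.012)&(z<.06),'ped')
hsv=cv2.cvtColor(f['image'],cv2.COLOR_RGB2HSV)
for v in range(176,236,4): print(v,[int(1000*z[v,u]) for u in range(350,420,6)])
E
```

```text
[0.85381673 0.03928596 0.10019141] [ 0.47580853 -0.16334727 -0.0008044 ] [ 0.57863382 -0.22794931  0.13011018]
case 4153 ((0.5859959721565247, -0.29222869873046875), (0.17244957387447357, 0.1610705405473709), 85.83421325683594) 0.12787923829905476
pl 199 ((0.4060194790363312, -0.33270442485809326), (0.03356979414820671, 0.034015826880931854), 6.094137191772461) 0.0494560189586078
pl 198 ((0.4009271562099457, -0.2709841728210449), (0.033769391477108, 0.03387531638145447), 3.7324411869049072) 0.0492920204526707
pl 193 ((0.3958773910999298, -0.20917297899723053), (0.03398226201534271, 0.033620305359363556), 4.936071395874023) 0.049477144352004225
ped 2195 ((0.400926798582077, -0.27114635705947876), (0.0699329748749733, 0.19983796775341034), 4.675443172454834) 0.02137461141930881
176 [129, 126, 123, 128, 132, 129, 128, 124, 127, 126, 127, 125]
180 [125, 128, 129, 130, 130, 129, 125, 129, 126, 128, 127, 133]
184 [127, 130, 138, 135, 140, 136, 126, 129, 127, 126, 131, 125]
188 [124, 126, 129, 129, 121, 134, 134, 136, 136, 137, 139, 125]
192 [130, 127, 128, 126, 106, 102, 104, 105, 126, 126, 135, 136]
196 [126, 126, 130, 127, 106, 106, 108, 106, 125, 127, 128, 118]
200 [128, 124, 129, 128, 109, 105, 105, 109, 128, 128, 127, 120]
204 [128, 127, 126, 130, 122, 126, 125, 126, 130, 128, 127, 123]
208 [126, 125, 129, 127, 126, 109, 104, 104, 130, 128, 126, 124]
212 [127, 131, 140, 136, 140, 138, 138, 138, 141, 140, 136, 123]
216 [126, 129, 126, 128, 122, 105, 106, 105, 129, 131, 135, 125]
220 [127, 128, 127, 127, 129, 107, 105, 121, 125, 126, 126, 128]
224 [128, 127, 129, 128, 109, 105, 103, 125, 130, 127, 129, 123]
228 [128, 127, 130, 129, 129, 105, 108, 106, 127, 129, 126, 128]
232 [95, 106, 112, 119, 126, 128, 128, 127, 128, 128, 130, 126]
```

View pics/crop0.png

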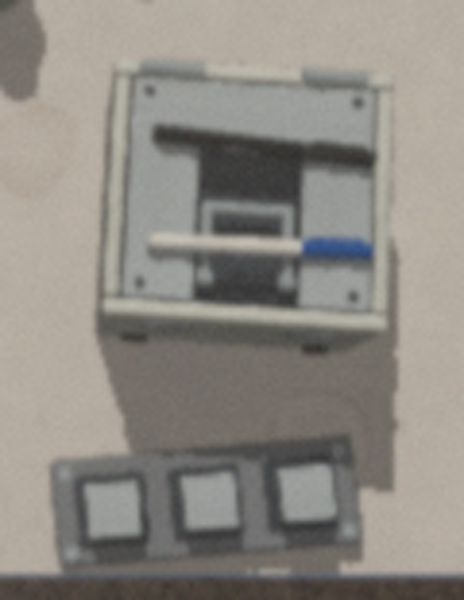

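Top crop: case yaw is about -4°. The black pen runs from (155,133) to (375,155) in the crop and the blue pen from (150,240) to (370,250). The ring is folded at (247,240), and the pedestal's three plinths are clear to see. Next I'll get pen poses, check IK yaw options and pick the first pen.

```bash
cat >> h.py <<'E'
CASE=np.array([.586,-.2922]); CY=np.radians(-4.17); PED=np.array([.4009,-.2711]); PY=np.radians(4.67)
PL=[np.array(p) for p in((.3959,-.2092),(.4009,-.2711),(.4060,-.3327))]
def cw(x,y=0): 
    c,s=np.cos(CY),np.sin(CY); return CASE+[c*x-s*y,s*x+c*y]
def down(yaw): return [np.pi,0,yaw]
def at(xy,z): return [float(xy[0]),float(xy[1]),float(z)]
def pens(f):
    P=cloud(f); z=cv2.medianBlur(f['range_z'],3); Q=dict(f); Q['range_z']=z; P=cloud(Q)
    D=(P[:,:,:2]-CASE)@np.array([[np.cos(CY),-np.sin(CY)],[np.sin(CY),np.cos(CY)]])
    m=(P[:,:,2]>.1328)&(P[:,:,2]<.15)&(abs(D[:,:,0])<.085)&(abs(D[:,:,1])<.12)
    m=cv2.morphologyEx(m.astype(np.uint8),cv2.MORPH_CLOSE,np.ones((3,3)))
    n,l,st,c=cv2.connectedComponentsWithStats(m); out=[]
    for i in range(1,n):
        if st[i,4]>60:
            p=P[(l==i)][:,:2].astype(np.float32); r=cv2.minAreaRect(p)
            vx,vy,_,_=cv2.fitLine(p,cv2.DIST_HUBER,0,.01,.01).ravel()
            out.append((np.array(r[0]),r[1],np.arctan2(vy,vx)%np.pi,f['image'][l==i].mean(0)))
    return out
E
python3 - <<'E'
from h import *
for p in pens(load('top0')): print(p)
s=robot.sense()
for nm,xy,z in (('case',CASE,.25),('bar',cw(-.01),.122),('open',cw(.08),.30),('pl1',PL[0],.12),('pl1h',PL[0],.26),('pl3',PL[2],.12),('drop',(.47,-.53),.03)):
    for k in(-1,0,1):
        q=robot.inverse_kinematics(at(xy,z),down(k*np.pi/2)); print(nm,k,None if q is None else np.round(q,2))
E
```

```text
(array([ 0.61399221, -0.30082038]), (0.1317671537399292, 0.013383695855736732), np.float32(1.4404794), array([73.26086957, 72.11594203, 69.44202899]))
(array([ 0.55108511, -0.29630947]), (0.13400433957576752, 0.012248191982507706), np.float32(1.5247262), array([132.0248227 , 136.03546099, 143.25531915]))
case -1 [-0.3   0.65  1.11  1.62 -0.61  1.26 -2.22]
case 0 [ 0.51  0.44 -0.16  1.57  0.08  1.14 -1.24]
case 1 [ 0.72  0.47 -0.46  1.56  0.22  1.17  0.22]
bar -1 [ 0.26  0.54  0.2   1.73 -0.13  0.88 -2.62]
bar 0 [ 0.5   0.54 -0.14  1.72  0.09  0.89 -1.24]
bar 1 [ 0.71  0.58 -0.43  1.7   0.29  0.93  0.16]
open -1 [-0.23  0.74  1.11  1.35 -0.65  1.44 -2.29]
open 0 [ 0.46  0.53 -0.16  1.3   0.08  1.31 -1.27]
open 1 [ 0.63  0.56 -0.44  1.29  0.24  1.34  0.19]
pl1 -1 [-0.48  0.47  1.12  2.22 -0.6   0.8  -2.1 ]
pl1 0 [ 0.6   0.28 -0.24  2.17  0.1   0.71 -1.28]
pl1 1 [ 0.82  0.31 -0.5   2.15  0.22  0.73  0.17]
pl1h -1 [-0.63  0.09  1.12  2.06 -0.09  1.04 -2.61]
pl1h 0 [ 0.66  0.09 -0.29  2.01  0.03  1.05 -1.21]
pl1h 1 [ 0.89  0.11 -0.53  2.    0.06  1.05  0.33]
pl3 -1 [ 0.44  0.38  0.21  2.02 -0.11  0.76 -2.43]
pl3 0 [ 0.7   0.38 -0.11  2.    0.06  0.76 -1.02]
pl3 1 [ 0.94  0.41 -0.42  1.99  0.23  0.79  0.39]
drop -1 [ 0.59  0.75  0.3   1.62 -0.28  0.81 -2.13]
drop 0 [ 0.81  0.73 -0.04  1.6   0.04  0.81 -0.81]
drop 1 [ 0.98  0.76 -0.3   1.59  0.27  0.84  0.57]
```

```bash
cat > pen.py <<'E'
import sys
from h import *
def pick(i,drop):
    ps=pens(snap('top')); print([ (p[0],p[2]) for p in ps])
    c,_,a,_=ps[i]
    robot.grip(.4,40)
    robot.goto(at(c,.22),down(a)); robot.move_straight(at(c,.1425),vel=.1)
    robot.grip(0,40); print('grip',robot.sense()['opening'],robot.sense()['gripper_force'])
    robot.move_straight(at(c,.22),vel=.15); print(robot.sense()['opening'])
    robot.goto(at(drop,.12),down(np.pi/2)); print(robot.move_straight(at(drop,.0155),vel=.1,contact_N=6))
    robot.grip(.3); robot.move_straight(at(drop,.22)); print(robot.sense()['t'])
E
python3 - <<'E'
from pen import *
robot.goto(at(CASE,.30),down(np.pi/2))
robot.goto([.45,-.60,.28],down(np.pi/2))
pick(1,(.46,-.54))
robot.goto([.40,-.60,.28],down(np.pi/2))
snap('top','top1')
E
```

```text
[(array([ 0.61365539, -0.30071467]), np.float32(1.4448495)), (array([ 0.55144334, -0.29635885]), np.float32(1.5251163))]
grip 0.10747010201090393 41.97720408439636
0.11123777675095553
True
10.9
```

View pics/top1.png

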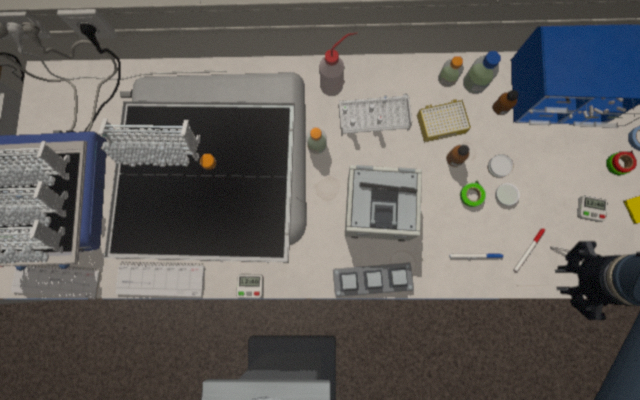

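The blue pen lies on the bench at (476,257) and the hatch and ring are undisturbed. Next is the black pen, then a close wrist view of the hatch.

```bash
python3 - <<'E'
from pen import *
pick(0,(.525,-.54))
robot.goto(at(cw(-.01),.33),down(CY+np.pi/2))
f=snap('wrist','w1'); snap('top','top2'); print(-f['R'].T@f['t'],f['fx'])
P=cloud(f)
for n,X in(('bar',at(cw(-.01),.1225)),('hinge',at(cw(.068),.128)),('piv',at(cw(-.054),.1225)),('fl',at(cw(-.08,.086),.128)),('fr',at(cw(-.08,-.086),.128)),('bl',at(cw(.08,.086),.128)),('br',at(cw(.08,-.086),.128))): print(n,np.round(proj(f,X)))
E
```

```text
[(array([ 0.61330926, -0.30071765]), np.float32(1.435412))]
grip 0.11129547233085377 41.93325161933899
0.10836295103852413
True
18.95
[ 0.58031643 -0.22092398  0.4598513 ] 312.2835390172716
bar [317. 173.]
hinge [389. 174.]
piv [277. 173.]
fl [247.  90.]
fr [257. 246.]
bl [406.  90.]
br [394. 246.]
```

View pics/w1.png

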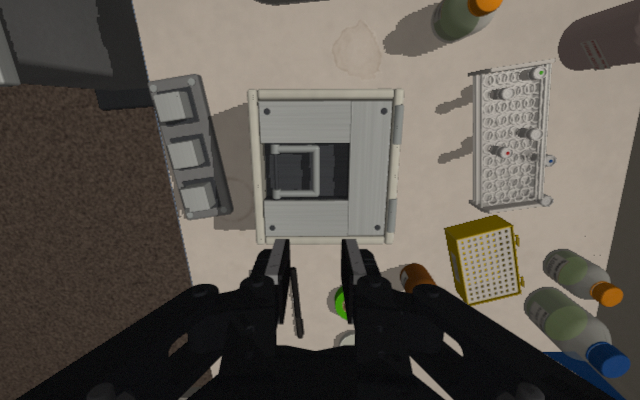

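The wrist view shows the bar at (317,146)–(317,196), where I predicted it. The black pen is on the bench at (297,300). Next is pinching the ring.

```bash
cat >> h.py <<'E'
G=.008
YC=CY+np.pi/2
def bar(phi,th):  # bar centre in (case x, z)
    hx,hz=.068,.128; c,s=np.cos(phi),np.sin(phi)
    x=-.122+.044*np.cos(th); z=-.0055+.044*np.sin(th)
    return hx+x*c+z*s, hz-x*s+z*c
def tcpbar(phi,th,off=0):
    x,z=bar(phi,th); return at(cw(x,off),z-G)
E
python3 - <<'E'
from h import *
robot.grip(.3,40)
p=at(cw(-.01),.122)
robot.move_straight(p[:2]+[.16],vel=.15)
print(robot.move_straight(p,vel=.05,contact_N=8),robot.sense()['tcp_pos'])
robot.grip(0,40); s=robot.sense(); print(s['opening'],s['gripper_force'],s['wrist_force'],s['tcp_pos'])
z0=s['tcp_pos'][2]-p[2]
d=.122-(.1225-G)  # tcp offset kept relative to bar
for th in np.linspace(.2,np.pi/2,8):
    q=tcpbar(0,th); q[2]+=d; robot.move_straight(q,vel=.05)
    s=robot.sense(); print(round(th,2),np.round(s['tcp_pos']-q,4),np.round(s['wrist_force'],1),round(s['opening'],3))
snap('scene','s1')
E
```

```text
False [ 0.57632163 -0.29151446  0.12226416]
0.06734675549241485 39.191036224365234 [-2.98735893  0.56357776  4.07808115] [ 0.57544491 -0.29151021  0.12241234]
0.2 [ 0.0001 -0.      0.    ] [-1.   0.4 -1.8] 0.071
0.4 [ 0.0027 -0.0003  0.0013] [ 6.5 -1.8 -3.1] 0.073
0.59 [ 0.0049 -0.0004  0.0027] [ 8.7 -1.3  0.3] 0.068
0.79 [ 0.0054 -0.0005  0.003 ] [ 9.  -0.9  0.9] 0.069
0.98 [ 0.0037 -0.0003  0.0023] [ 5.8 -0.6  0.2] 0.073
1.18 [ 0.0031 -0.0003  0.0024] [ 5.4 -0.6  4.1] 0.067
1.37 [ 0.0043 -0.0004  0.0034] [ 6.4 -0.7  7.3] 0.067
1.57 [ 0.0055 -0.0005  0.0047] [ 5.4 -0.2 10.9] 0.067
```

```bash
python3 -c "
import cv2;im=cv2.imread('pics/s1.png')[100:300,260:500];cv2.imwrite('pics/s1c.png',cv2.resize(im,None,fx=2.5,fy=2.5))"
```

```text
(no output)
```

View pics/s1c.png

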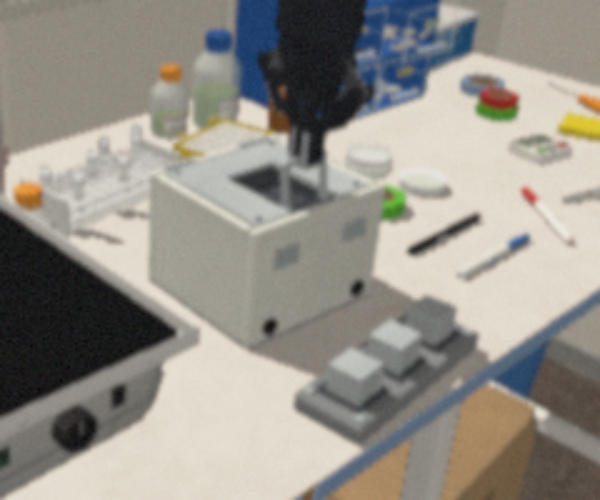

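The ring stands up, gripped by the fingers, with the hatch shut and both pens on the bench. Next I'll swing the hatch open.

```bash
python3 - <<'E'
from h import *
d=.122-(.1225-G)
for ph in np.linspace(.12,1.8,15):
    q=tcpbar(ph,np.pi/2+ph); q[2]+=d; robot.move_straight(q,vel=.07)
    s=robot.sense(); print(round(ph,2),np.round(s['tcp_pos']-q,4),np.round(s['wrist_force'],1),round(s['opening'],3))
print(s['t']); snap('scene','s2')
im=cv2.imread('pics/s2.png')[50:300,240:500];cv2.imwrite('pics/s2c.png',cv2.resize(im,None,fx=2.3,fy=2.3))
E
```

```text
0.12 [ 0.0007 -0.0001  0.0006] [ 3.1 -1.2 -1. ] 0.072
0.24 [ 0.0002 -0.0001  0.0007] [ 3.1 -0.7 -0.1] 0.069
0.36 [ 0.0003 -0.0001  0.0009] [ 1.6 -0.7 -0.7] 0.071
0.48 [ 0.0004 -0.0001  0.0009] [ 1.4 -1.1 -0.1] 0.067
0.6 [ 0.0006 -0.0001  0.001 ] [ 0.5 -0.5  0. ] 0.066
0.72 [ 0.0007 -0.0001  0.001 ] [ 0.7 -0.4  0.8] 0.068
0.84 [ 0.0006 -0.0001  0.0007] [-0.9 -1.2 -0. ] 0.072
0.96 [ 0.0005 -0.0001  0.0006] [-0.4 -0.9  0.7] 0.07
1.08 [ 0.0005 -0.      0.0006] [-2.9 -0.8  1.2] 0.067
1.2 [ 0.0004 -0.      0.0008] [-4.  -0.7  4. ] 0.069
1.32 [ 0.0006 -0.      0.0004] [-2.3 -1.   3. ] 0.074
1.44 [ 0.0006 -0.      0.0003] [-1.3 -0.8  2.4] 0.073
1.56 [0.0008 0.     0.0004] [-0.7 -1.1  3.2] 0.072
1.68 [0.0007 0.     0.    ] [ 0.6 -0.4  2.2] 0.068
1.8 [ 0.0008 -0.     -0.0001] [ 0.8 -1.3  1.8] 0.068
30.8667
```

View pics/s2c.png

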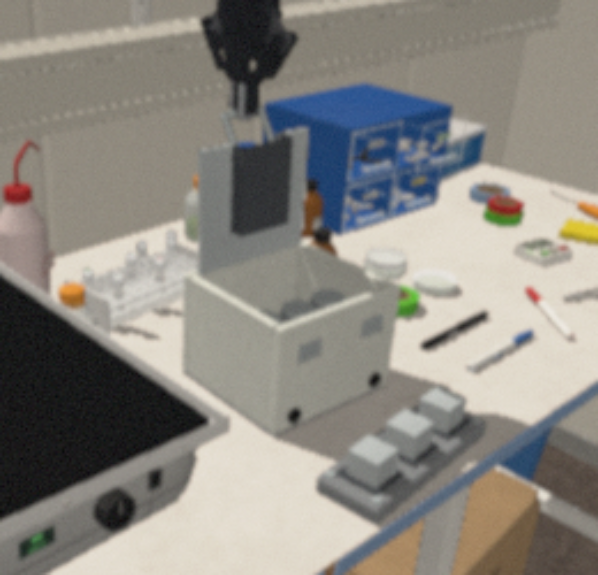

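The hatch is open and standard heads can be seen inside. Next I'll release the ring and look in from above.

```bash
python3 - <<'E'
from h import *
robot.grip(.25); p=list(robot.sense()['tcp_pos']); 
robot.move_straight([p[0],p[1],p[2]+.05],vel=.1)
robot.goto(at(cw(-.03,-.02),.36),down(YC))
f=snap('wrist','w2')
for i in(-1,0,1): print(i,np.round(proj(f,at(cw(-.015,.046*i),.1))))
P=cloud(f)
g=cv2.GaussianBlur(cv2.cvtColor(f['image'],cv2.COLOR_RGB2GRAY),(3,3),0)
m=((P[:,:,2]>.085)&(P[:,:,2]<.112)).astype(np.uint8)
D=(P[:,:,:2]-CASE)@np.array([[np.cos(CY),-np.sin(CY)],[np.sin(CY),np.cos(CY)]])
m[(abs(D[:,:,0]+.015)>.04)|(abs(D[:,:,1])>.074)]=0
m=cv2.morphologyEx(m,cv2.MORPH_OPEN,np.ones((3,3)))
n,l,st,c=cv2.connectedComponentsWithStats(m)
for i in range(1,n):
    if st[i,4]>150: 
        (u,v),r=cv2.minEnclosingCircle(np.argwhere(l==i)[:,::-1].astype(np.float32)); X=cast(f,u,v,.1)
        print(st[i],(u,v),r, X, 'case', (X[:2]-CASE)@np.array([[np.cos(CY),-np.sin(CY)],[np.sin(CY),np.cos(CY)]]))
E
```

```text
-1 [328. 186.]
0 [328. 150.]
1 [329. 112.]
[313  94  31  33 806] (328.03875732421875, 110.18992614746094) 16.317880630493164 [ 0.57350147 -0.24353092  0.1       ] case [-0.01600446  0.04763139]
[312 133  31  31 737] (327.1229553222656, 147.9098358154297) 15.40577507019043 [ 0.56958165 -0.2885864   0.1       ] case [-0.01663766  0.00241016]
[313 168  29  30 687] (327.20880126953125, 182.84085083007812) 15.004433631896973 [ 0.56690344 -0.33322721  0.1       ] case [-0.01606267 -0.04230722]
```

View pics/w2.png

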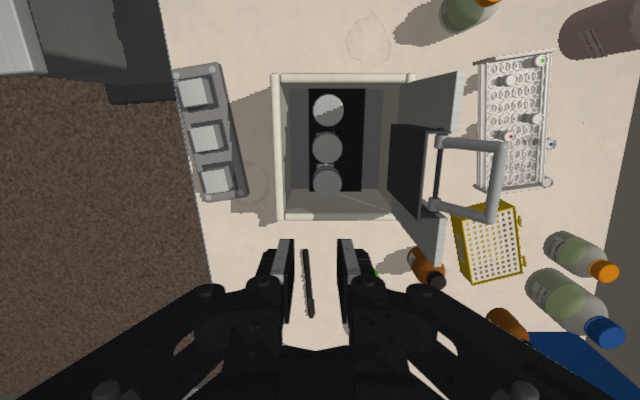

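All three standards are present, with heads at (328,110), (327,148) and (327,183). Next I'll move the first one, to plinth 1.

```bash
cat > std.py <<'E'
from h import *
YP=PY+np.pi/2
def put(i,k):   # pocket index i (+1 left), plinth k
    c=cw(-.0155,.046*i+.0012); zg=.076; hi=.232
    robot.grip(.58,40)
    robot.goto(at(c,hi),down(YC)); print('hit',robot.move_straight(at(c,.11),vel=.15), robot.move_straight(at(c,zg),vel=.05,contact_N=10))
    z1=robot.sense()['tcp_pos'][2]
    robot.grip(0,40); robot.sleep(.2); s=robot.sense(); print('grip',s['opening'],s['gripper_force'],s['tcp_pos'],s['wrist_force'])
    robot.move_straight(at(c,z1+.03),vel=.05); robot.move_straight(at(c,hi),vel=.12); print(robot.sense()['opening'])
    robot.move_straight(at(PL[k],hi),vel=.12,attitude=down(YP)); robot.sleep(.3)
    robot.move_straight(at(PL[k],z1+.050),vel=.08); robot.sleep(.3)
    print('touch',robot.move_straight(at(PL[k],z1+.038),vel=.012,contact_N=4),robot.sense()['tcp_pos'])
    robot.sleep(.5); o=robot.sense()['opening']
    for j in range(1,9): robot.grip(o+.006*j,20); robot.sleep(.05)
    robot.sleep(.5); robot.grip(.6); robot.sleep(.2)
    p=robot.sense()['tcp_pos']; robot.move_straight([p[0],p[1],hi],vel=.1); print('t',robot.sense()['t'])
E
python3 - <<'E'
from std import *
put(1,0)
robot.goto(at(cw(-.03,-.02),.36),down(YC)); snap('wrist','w3')
E
```

```text
hit False True
grip 0.42486091652985203 39.96823489665985 [ 0.57382898 -0.24401589  0.08888864] [1.86905478 0.22189012 0.34452468]
0.4226269837518598
touch True [ 0.39594819 -0.20921267  0.13077713]
t 46.2667
```

View pics/w3.png

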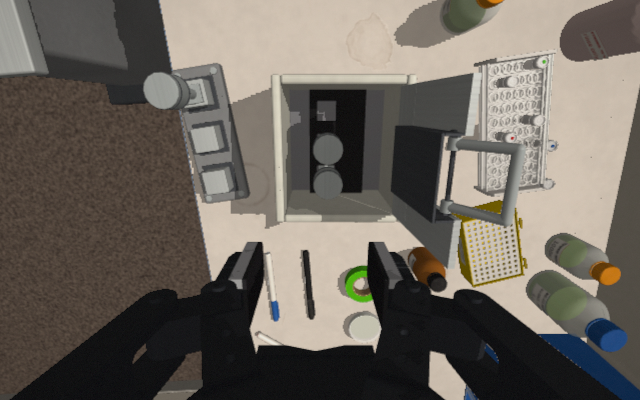

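Standard 1 stands on plinth 1, with its head at (166,91). Two are left, at (328,149) and (328,182). The hatch leaned back slightly, from the gripper's knuckles brushing it, so I'll descend less and use a narrower opening for the other two.

```bash
sed -i 's/zg=.076/zg=.087/; s/grip(.58,40)/grip(.53,40)/' std.py
python3 - <<'E'
from std import *
f=load('w3'); P=cloud(f)
m=((P[:,:,2]>.125)&(P[:,:,2]<.155)); m[:60]=0;m[125:]=0;m[:,:130]=0;m[:,215:]=0
(u,v),r=cv2.minEnclosingCircle(np.argwhere(cv2.morphologyEx(m.astype(np.uint8),cv2.MORPH_OPEN,np.ones((3,3))))[:,::-1].astype(np.float32)); print(u,v,r,cast(f,u,v,.142),PL[0],np.median(P[m][:,2]))
put(0,1)
put(-1,2)
robot.goto(at(cw(-.03,-.02),.36),down(YC)); f=snap('wrist','w4'); snap('top','top4')
P=cloud(f); m=((P[:,:,2]>.125)&(P[:,:,2]<.155)); m[:,215:]=0;m[:60]=0;m[230:]=0;m[:,:120]=0
n,l,st,c=cv2.connectedComponentsWithStats(cv2.morphologyEx(m.astype(np.uint8),cv2.MORPH_OPEN,np.ones((3,3))))
for i in range(1,n):
    if st[i,4]>200:
        (u,v),r=cv2.minEnclosingCircle(np.argwhere(l==i)[:,::-1].astype(np.float32)); print(u,v,r,cast(f,u,v,.142),np.median(P[l==i][:,2]))
print(PL)
E
```

```text
163.7547149658203 91.5660400390625 21.532072067260742 [ 0.399274   -0.21019583  0.142     ] [ 0.3959 -0.2092] 0.14119588809081432
hit False False
grip 0.43084370369600167 40.27639389038086 [ 0.57112937 -0.28957362  0.0869971 ] [ 0.87931027 -0.31731501 -1.56572447]
0.42702942897778673
touch True [ 0.40085464 -0.27112199  0.12888126]
t 60.8667
hit False False
grip 0.4271505247159677 40.3140252828598 [ 0.56710208 -0.33583844  0.0871651 ] [-0.18517799 -0.58417682  1.49995915]
0.43061933853401596
touch True [ 0.40601553 -0.33269884  0.12905444]
t 74.6083
163.61764526367188 89.7450942993164 21.478670120239258 [ 0.39913986 -0.20968364  0.142     ] 0.1412908525852989
179.27499389648438 146.69375610351562 19.46242332458496 [ 0.40394539 -0.2698379   0.142     ] 0.141251900039774
194.2796630859375 198.60169982910156 17.881996154785156 [ 0.40962648 -0.33036082  0.142     ] 0.14117608770297885
[array([ 0.3959, -0.2092]), array([ 0.4009, -0.2711]), array([ 0.406 , -0.3327])]
```

View pics/w4.png

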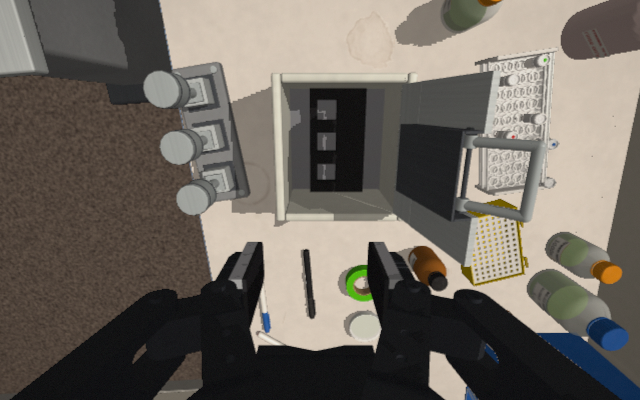

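All three standards stand on the plinths, with heads at (164,90), (179,147) and (194,199), each within about 4 mm of centre. The blue pen was nudged but is still on the bench. The hatch has leaned back to about its stop, so I'll locate the ring bar at around (535,180).

```bash
python3 - <<'E'
from h import *
f=load('w4'); P=cloud(f)
C=np.array([[np.cos(CY),-np.sin(CY)],[np.sin(CY),np.cos(CY)]])
D=np.dstack([(P[:,:,:2]-CASE)@C,P[:,:,2]])
for u in range(522,550,3): print(u,[np.round(D[v,u],3).tolist() for v in(155,180,205)])
m=(D[:,:,2]>.2)&(abs(D[:,:,1])<.04)&(D[:,:,0]>.05); m[:,:400]=0
Q=D[m]; print(m.sum(),Q.min(0),Q.max(0))
B=m.copy();B[:150]=0;B[210:]=0;B[:,:522]=0
print('bar',B.sum(),np.median(D[B],0),D[B][:,1].min(),D[B][:,1].max())
A=m.copy();A[:,:478]=0;A[:,522:]=0; print('arms',[ (np.median(D[A&(np.arange(640)[None]//10==k)],0)).round(4).tolist() for k in range(48,52)])
pl=m.copy();pl[:,:405]=0;pl[:,455:]=0; 
for u in (410,430,450): print('plate',D[180,u].round(3))
for ph in(1.8,1.85,1.9): print(ph,[np.round(bar(ph,t),3) for t in(3.2,3.37,3.5)])
E
```

```text
522 [[0.274, -0.017, 0.026], [0.282, -0.056, 0.023], [0.113, -0.014, 0.28]]
525 [[0.278, -0.017, 0.025], [0.277, -0.053, 0.037], [0.115, -0.014, 0.28]]
528 [[0.273, -0.015, 0.04], [0.113, 0.004, 0.28], [0.115, -0.013, 0.283]]
531 [[0.113, 0.021, 0.279], [0.115, 0.004, 0.281], [0.118, -0.014, 0.282]]
534 [[0.114, 0.021, 0.28], [0.116, 0.004, 0.282], [0.12, -0.014, 0.282]]
537 [[0.115, 0.021, 0.283], [0.118, 0.004, 0.282], [0.331, -0.104, -0.001]]
540 [[0.116, 0.021, 0.283], [0.283, -0.047, 0.06], [0.336, -0.104, -0.001]]
543 [[0.119, 0.021, 0.281], [0.284, -0.046, 0.064], [0.341, -0.104, -0.001]]
546 [[0.3, -0.016, 0.038], [0.284, -0.045, 0.07], [0.345, -0.103, 0.001]]
549 [[0.333, -0.021, -0.001], [0.287, -0.045, 0.072], [0.35, -0.103, -0.0]]
7800 [ 0.05717493 -0.0399091   0.20000203] [0.12158234 0.0399989  0.28452571]
bar 863 [0.11518211 0.00523105 0.28179762] -0.01748797310361777 0.02475274777270863
arms [[0.0921, 0.0266, 0.2606], [0.0984, 0.0238, 0.2641], [0.1034, 0.0228, 0.2696], [0.1079, 0.0228, 0.2738]]
plate [ 0.058 -0.015  0.198]
plate [ 0.064 -0.007  0.232]
plate [ 0.069 -0.001  0.259]
1.8 [array([0.098, 0.291]), array([0.09 , 0.292]), array([0.085, 0.292])]
1.85 [array([0.106, 0.29 ]), array([0.099, 0.291]), array([0.093, 0.291])]
1.9 [array([0.114, 0.288]), array([0.107, 0.289]), array([0.101, 0.289])]
```

```bash
python3 - <<'E'
from h import *
robot.grip(.38,40)
c=cw(.115,.003)
robot.goto(at(c,.36),down(YC)); print(robot.move_straight(at(c,.277),vel=.06,contact_N=8))
robot.grip(0,40); s=robot.sense(); print(s['opening'],s['tcp_pos'],s['wrist_force'])
f0,w0=1.75,.75; b0=np.array(bar(f0,f0+w0)); print('model',b0)
e0=np.array([.115,.278])-b0
for k in np.linspace(.08,1,16):
    ph=f0*(1-k)-.03*k; w=w0+(np.pi/2-w0)*k
    x,z=np.array(bar(ph,ph+w))+e0*(1-k)
    q=at(cw(x,.003*(1-k)),z-.001); robot.move_straight(q,vel=.07)
    s=robot.sense(); print(round(ph,2),np.round(s['tcp_pos']-q,4),np.round(s['wrist_force'],1),round(s['opening'],3))
    if np.abs(s['wrist_force']).max()>35: print('STOP');break
print(s['t']); snap('scene','s3')
im=cv2.imread('pics/s3.png')[50:300,240:500];cv2.imwrite('pics/s3c.png',cv2.resize(im,None,fx=2.3,fy=2.3))
E
```

```text
False
0.07594981940795723 [ 0.70158752 -0.29760727  0.2776908 ] [1.88187513 0.44246733 1.37957752]
model [0.11652841 0.27901874]
1.61 [-0.0005  0.0002 -0.0002] [ 1.4  0.7 -0.3] 0.071
1.5 [-0.0007  0.0004 -0.0009] [ 0.5  1.7 -4.1] 0.072
1.39 [-0.0009  0.0005 -0.0005] [-0.9  2.  -2.5] 0.072
1.28 [-0.0001  0.0007 -0.0003] [ 1.5  3.3 -4.1] 0.074
1.17 [-0.0005  0.0007 -0.0002] [-0.6  5.3 -3.7] 0.075
1.06 [ 0.0001  0.0009 -0.0004] [ 1.4  5.5 -4.2] 0.077
0.95 [-0.0001  0.001  -0.0003] [ 0.6  4.6 -4. ] 0.07
0.84 [ 0.0003  0.0012 -0.0004] [ 1.5  5.1 -5.3] 0.072
0.73 [ 0.0001  0.0013 -0.0004] [ 2.1  5.5 -5.5] 0.071
0.63 [ 0.0005  0.0015 -0.0001] [ 1.4  5.2 -4.6] 0.076
0.52 [ 0.0004  0.0017 -0.0004] [ 2.   6.3 -4.5] 0.073
0.41 [ 0.0008  0.0018 -0.    ] [ 2.4  6.4 -4.9] 0.07
0.3 [ 0.001   0.0019 -0.0003] [ 3.1  6.2 -5.7] 0.072
0.19 [0.0019 0.0021 0.    ] [ 5.   6.6 -5.4] 0.072
0.08 [0.0019 0.0023 0.0001] [ 5.5  7.4 -4.6] 0.073
-0.03 [0.0043 0.0018 0.003 ] [4.2 7.9 5.8] 0.069
84.05
```

View pics/s3c.png

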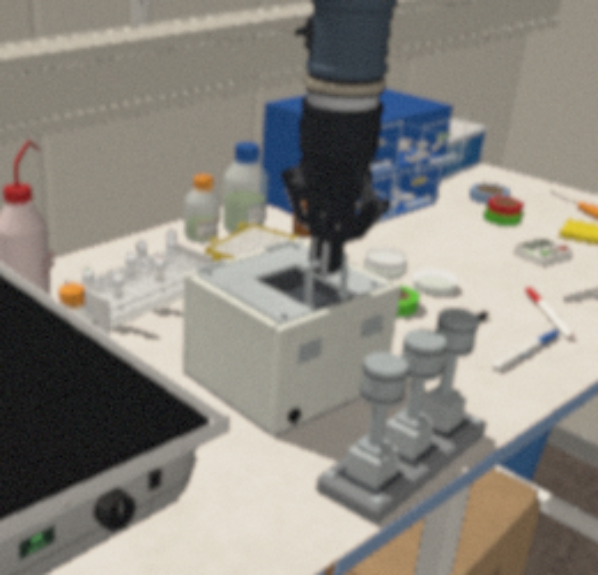

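The hatch is down and the ring is upright in the fingers, with the three standards standing. Next I'll fold the ring down.

```bash
python3 - <<'E'
from h import *
for th in np.linspace(1.45,0,9):
    x,z=bar(0,th); q=at(cw(x,.002),z-.0005); robot.move_straight(q,vel=.05)
    s=robot.sense(); print(round(th,2),np.round(s['tcp_pos']-q,4),np.round(s['wrist_force'],1),round(s['opening'],3))
    if np.abs(s['wrist_force']).max()>35: print('STOP');break
robot.grip(.28); p=robot.sense()['tcp_pos']
robot.move_straight([p[0],p[1],.2],vel=.08)
robot.goto(at(cw(-.01,-.02),.36),down(YC)); f=snap('wrist','w5'); P=cloud(f)
C=np.array([[np.cos(CY),-np.sin(CY)],[np.sin(CY),np.cos(CY)]])
D=np.dstack([(P[:,:,:2]-CASE)@C,P[:,:,2]])
def mz(x0,x1,y0,y1):
    m=(D[:,:,0]>x0)&(D[:,:,0]<x1)&(D[:,:,1]>y0)&(D[:,:,1]<y1)&(D[:,:,2]>.09)&(D[:,:,2]<.2); return m.sum(),np.median(D[m][:,2]).round(4)
print('front plate',mz(-.06,-.04,.037,.06),mz(-.06,-.04,-.06,-.037),'rear',mz(.04,.06,-.05,.05),'rim',mz(-.078,-.072,-.05,.05),'bar',mz(-.0125,-.0075,-.015,.015),'max',D[(abs(D[:,:,0])<.07)&(abs(D[:,:,1])<.07)][:,2].max(),s['t'])
E
```

```text
1.45 [0.0008 0.0002 0.0005] [1.3 5.2 0.2] 0.072
1.27 [-0.0017  0.0004 -0.0004] [-3.1  5.1  2.6] 0.07
1.09 [-0.0012  0.0002  0.0001] [-3.1  5.5  4.6] 0.068
0.91 [-0.0009 -0.0001  0.    ] [-1.9  4.1  2.7] 0.075
0.72 [-0.0008 -0.0004 -0.0001] [-2.6  3.1  1.4] 0.071
0.54 [-0.0004 -0.0003 -0.    ] [-1.3  3.4  2.3] 0.07
0.36 [-0.0004 -0.0004 -0.0002] [-2.1  2.7  1.1] 0.069
0.18 [-0.0005 -0.0005 -0.0003] [-2.1  1.5 -0.6] 0.072
0.0 [-0.0006 -0.0006  0.0004] [-4.5  1.4  2.5] 0.069
front plate (np.int64(376), np.float64(0.1274)) (np.int64(303), np.float64(0.1275)) rear (np.int64(1480), np.float64(0.1274)) rim (np.int64(451), np.float64(0.1273)) bar (np.int64(102), np.float64(0.1253)) max 0.49041863383215684 86.85
```

View pics/w5.png

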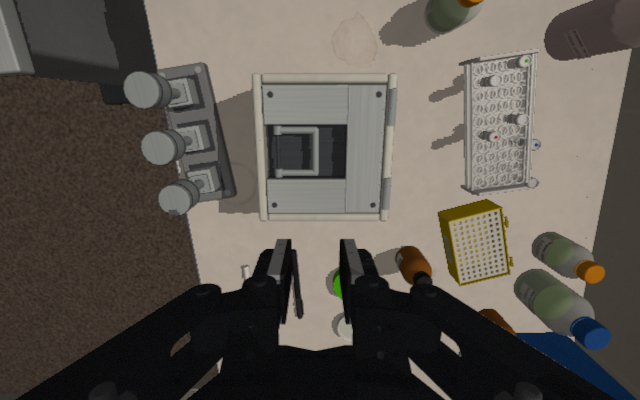

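The hatch is flush: front plate 127.4 mm against a rim of 127.3 mm. The ring is folded at (315,150), and the three standards stand with heads at (148,90), (163,147) and (179,197). The pens are on the bench, so I'm handing in.

```bash
python3 - <<'E'
from h import *
robot.sleep(.3); print(robot.close_job())
E
```

```text
the job is handed in; nothing more can be done
None
```

I handed the job in at about 90 s on the robot's clock: both pens on the bench, three standards upright within about 4 mm of their plinth centres, hatch shut flush and ring folded down; no verdict was returned.

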